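Fit the adjustable wrench and tighten the reservoir's filler plug

TASK

The adjustable wrench lies loosely around the brass hex plug in the middle of the reservoir's lid, its jaws set too wide. Without lifting it off, roll its worm gently with a fingertip until the jaws just grip the plug, and only then swing the wrench handle clockwise (seen from above) to turn the plug until it is fully home against its stop; press and pull gently, never hard. Leave the wrench lying fitted on the plug, let go of it, do not touch the plug itself or push on the reservoir, and leave the other things where they are.

Things in the scene. Friction and masses are not known exactly. Their poses are not given: they have to be found in the camera images.
- reservoir: round stainless reservoir fixed to the table on a levelling foot 1 to 14 mm high (differs each time); lid 200 mm across, its flat top 70 mm above the origin; origin: centre of its underside, z up. The plug sits at the centre of the lid. A short outlet stub sticks out of its side along its -y to 132 mm from the axis, 15 to 45 mm above its underside.
- plug_top (a point): centre of the top face of the brass hexagonal plug, 20 mm across flats (23.1 mm across corners), standing 18 mm out of the lid. It turns about the vertical with a friction of about 0.22 N m.
- plug (a joint): angle of the plug in rad; grows as it is turned clockwise seen from above; starts near 0, firm stop (fully home) at 0.60
- wrench: loose steel adjustable wrench, 0.5 kg, 242 mm long, flat on the lid, jaws around the plug; origin: on its underside between the jaws, 10 mm from the fixed jaw's face, on the plug's axis once fitted; x runs from handle to jaws' open end, z up. Head 14 mm thick, 54 mm wide, back to x = -66 mm; throat at x = -13.5 mm. Fixed jaw on the -y side, moving jaw +y. It slides a few mm on the lid until the throat meets the plug.
- jaws (a point): the wrench's origin (see wrench), at the height of the lid's top
- wrench_jaw (a joint): travel of the moving jaw in m; opening between the jaws is 0.025 minus this. It starts 23.3 to 24 mm open (slips round the plug); the jaws grip the plug at 20 mm, joint 0.005. The jaw stays put when the worm is let go, but the worm gives: more than about 3 N of pull at the handle against the stop forces the jaws open again.
- worm_top (a point): top of the worm, a dark ribbed roller across the wrench head: 22 mm diameter, 22 mm long, axis along wrench y, 40 mm behind the jaws' middle; top 24 mm above the lid, 10 mm proud of the head, 6 mm above the plug. Pulling its top towards the plug (wrench +x) closes the jaws 0.08 mm per mm pulled, 35 to 45 mm in all, so several strokes. It is knurled: pull about 8 N, pressing 13 to 20 N; once the jaws grip it stalls and the pull rises.
- handle (a point): middle of the upper face of the handle, at wrench x = -160 mm, 12 mm above the lid's level. The handle is a bar 20 mm wide and 12 mm thick from wrench x = -80 to -215 mm, jutting out beyond the lid; about 1.4 N sideways here turns the plug; at the stop the pull rises
- seal_ring: flat black rubber ring, 28 mm across, 4 mm thick, lying on the reservoir's lid; bystander; origin: centre of its underside
- spare_plug: small brass hex plug standing on its 19 mm head, 28 mm tall, on the table; bystander; origin: centre of its underside
- specimen_jar: small clear jar with white cap, 40 mm across, 45 mm tall; bystander; origin: centre of its underside
- tape_roll: roll of paper tape lying flat, 70 mm across, 19 mm tall; bystander; origin: centre of its underside
- screwdriver: screwdriver with a black handle, 170 mm long, lying on the table; bystander
- swab_box: light grey box 90 x 60 x 35 mm; bystander; origin: centre of its underside
- end_cap: grey plastic cylinder cap, 34 mm across, 22 mm tall; bystander; origin: centre of its underside

How it is judged:
On the way, in this order (a step that is already met when the one before it is completed fails the run):
1. the worm has been rolled until the jaws fit the plug (opening at most 21.5 mm), the wrench around the plug and the plug not yet turned (under 0.15 rad) (value of joint wrench_jaw above 0.0035 m and horizontal distance between jaws and plug_top below 0.008 m and z of jaws in the frame of reservoir below 0.078 m and angle between wrench's own z axis and vertical below 0.1 rad and value of joint plug below 0.15 rad), for 0.2 s.
2. the plug has been turned home (0.55 rad or more) with the jaws still fitted (value of joint plug above 0.55 rad and value of joint wrench_jaw above 0.0035 m and horizontal distance between jaws and plug_top below 0.008 m and z of jaws in the frame of reservoir below 0.078 m and angle between wrench's own z axis and vertical below 0.1 rad), for 0.2 s.
At the end, for the whole second after the job is handed in: the plug is at 0.55 rad or more (stop at 0.60); the wrench lies flat on the lid around the plug (within 8 mm of its axis, underside less than 8 mm above the lid, tilted less than 0.1 rad), jaws no more than 21.5 mm open, at rest and not touched by the fingers (all of step 2 and linear speed of wrench below 0.02 m/s and contact force between the fingers and wrench below 0.2 N).
It fails at once if the robot presses on the wrench or its worm with more than 30 N (contact force between the arm and wrench above 30 N).
It fails at once if the fingers press on the wrench or its worm with more than 30 N (contact force between the fingers and wrench above 30 N).
It fails at once if the fingers push the plug itself or the reservoir (over 5 N) (contact force between the fingers and reservoir above 5 N).
It fails at once if the wrench is lifted off the plug (z of jaws in the frame of reservoir above 0.088 m).
It fails at once if a bystander is moved by more than 30 mm (distance of any of seal_ring, spare_plug, specimen_jar, tape_roll, screwdriver, swab_box, end_cap from where it was at the start of the episode above 0.03 m).
It also fails if it takes over 72 s, if anything falls off the work surface, if the arm or the gripper's body presses on something with over 40 N, if the wrist force passes 120 N, or if a joint passes its speed limit or range.

ROBOT

A 7-joint arm with a two-finger parallel gripper is mounted at the origin on the work surface. World frame = base frame: x ahead of the robot, y to its left, z up, the work surface at z = 0. Lengths are in m, angles in rad, forces in N, time in s.
With the tool pointing down it reaches from about 0.35 to 0.9 m from the base axis. Payload 8.1 kg.
Tool frame: the origin (TCP) lies at the very end of the fingers, on their centre line; the grasp point (between the pads) lies 19 mm behind it (bot.grip_point_offset is the distance from the TCP to the grasp point, in m); z points along the fingers, y is the direction in which the jaws open and shut (so a half turn about z gives the same grasp; the last joint's range is limited). The gripper opens to 92 mm and grips with 3 to 60 N. Pads are 19 mm wide; open, the fingers measure 130 mm over their backs; the gripper's body (75 mm by 190 mm) begins 47 mm behind the grasp point.
Start: joints at [-1.445, 0.434, 0.025, 1.573, -0.012, 1.134, -0.075], TCP at [0.142, 0.609, 0.188] pointing down, gripper open.
Joint ranges: [-2.62, 2.62], [-0.44, 2.09], [-1.27, 1.32], [0.08, 2.57], [-1.32, 4.46], [0.12, 2], [-2.74, 2.74]. Speed limits (rad/s): [2.22, 2.22, 3.01, 3.01, 3.14, 3.14, 3.14].

INTERFACE

Orientations are given as a rotation vector (axis times angle).
In Python, from workcell import bot gives the robot as it stands. Calls block until the motion is done:
- bot.move_pose(position, orientation): joint-space move of the TCP to a pose.
- bot.move_linear(position, attitude=None, max_speed=0.15, max_force=None): straight line of the TCP; attitude=None keeps the orientation; max_speed is the mean speed in m/s. With max_force (N) it stops when the force on the tool has changed by that much, and returns True; else False.
- bot.move_joints(angles): joint-space move.
- bot.set_gripper(opening, grip_force=None): finger opening in m; grip_force is the grip in N (None keeps the last); returns when the fingers have stopped.
- bot.pause(seconds).
- bot.inverse_kinematics(position, orientation): joint angles nearest the present ones, or None.
- bot.get_obs(): the state.
- bot.get_image(name): name is "side" or "top" or "wrist"; returns the picture (420x560x3 uint8, blue, green, red); there is no depth.
- bot.calibration(name): a dict with "fx", "fy", "cx", "cy" (pixels), "D" ([k1, k2, p1, p2, k3] as OpenCV has them; the pictures are not rectified), "R" (3x3) and "t" (3): a world point X has camera coordinates R X + t; the wrist camera has in their place "hand_eye" (4x4, takes a point from camera to tool coordinates, whose origin is the TCP and whose axes are the flange's). Camera axes: x right, y down, z forward; pixel columns grow to the right and rows downward; lengths in m; the calibration is good to about 2 mm. A picture is of the moment at which its call begins: read the wrist's pose just before it. calibration takes no time and is no camera call.
A pose or a line that the arm cannot do raises bot.PlanningError and nothing moves.
- bot.close_job(): hands the job in, once; it reports no verdict.
The state is a dict: "t": time; "joint_positions": joint angles; "dq": joint speeds; "joint_efforts": joint torques, N m; "tool_pos": TCP position; "tcp_rot": TCP orientation; "ft_force": force on the tool from outside, world axes, zero at the start; "ft_torque": the same for the moment, N m; "finger_gap": finger opening in m.
Only numpy, scipy, OpenCV 4.12 (cv2) and the standard library are available. Lean on these libraries where they do the work, as an engineer would, in place of code of your own. Each camera call takes 0.05 s, during which the arm holds its last target.

## Working session

There is one attempt and no reset: what is moved stays moved. The work goes in short steps, each a Python script; the robot and the scene stay as the last script left them, time stands still between calls to the robot, and variables do not carry over. Pictures are saved under pics/ and viewed, and the job is handed in when it is done.

```bash
mkdir -p pics; ls; python3 - <<'E'
from workcell import bot
import cv2,numpy as np
for n in ["top","side","wrist"]:
    o=bot.get_obs(); im=bot.get_image(n); cv2.imwrite(f"pics/{n}0.png",im)
    c=bot.calibration(n); print(n,{k:np.round(v,4).tolist() for k,v in c.items()})
print(o)
E
```

```text
pics
top {'fx': 449.2816, 'fy': 449.2816, 'cx': 277.3824, 'cy': 209.4343, 'D': [-0.1031, 0.0, 0.0, 0.0, 0.0], 'R': [[0.1784, -0.9839, -0.0059], [-0.9622, -0.1732, -0.2102], [0.2059, 0.0431, -0.9776]], 't': [-0.1252, 0.5412, 0.9316]}
side {'fx': 430.6017, 'fy': 430.6017, 'cx': 281.6036, 'cy': 215.2295, 'D': [-0.0519, 0.0, 0.0, 0.0, 0.0], 'R': [[-0.8766, -0.4813, -0.0024], [-0.2989, 0.5483, -0.781], [0.3772, -0.6839, -0.6245]], 't': [0.4465, 0.2581, 0.73]}
wrist {'fx': 323.7827, 'fy': 323.7827, 'cx': 281.7759, 'cy': 207.721, 'D': [-0.0532, 0.0, 0.0, 0.0, 0.0], 'hand_eye': [[-0.001, -0.9513, -0.3083, 0.0832], [1.0, -0.0009, -0.0005, -0.0003], [0.0002, -0.3083, 0.9513, -0.1971], [0.0, 0.0, 0.0, 1.0]]}
{'t': 0.1, 'joint_positions': array([-1.44462991,  0.4351321 ,  0.02496176,  1.57399532, -0.01159538,
        1.13398491, -0.07512597]), 'dq': array([ 0.00024603, -0.00167546,  0.00087047, -0.00269088,  0.00112046,
       -0.00207502, -0.00068673]), 'joint_efforts': array([ 3.34878074e-03, -6.69128251e+01,  9.88239795e-01, -3.15147614e+01,
       -6.04293589e-02,  3.74916766e-02,  4.78325740e-05]), 'tool_pos': array([0.14167189, 0.60821754, 0.18774069]), 'tcp_rot': array([-3.58687428e-01, -3.12101556e+00,  2.15893624e-03]), 'ft_force': array([ 0.28907857, -0.26629515,  0.30483556]), 'ft_torque': array([ 0.03211458,  0.01180249, -0.02708632]), 'finger_gap': 0.09165637742591527}
```

View pics/top0.png

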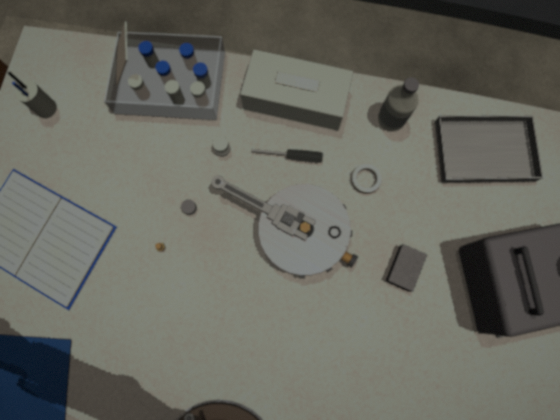

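View pics/side0.png

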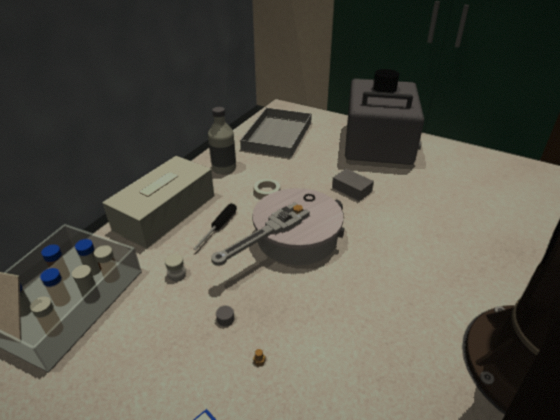

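View pics/wrist0.png

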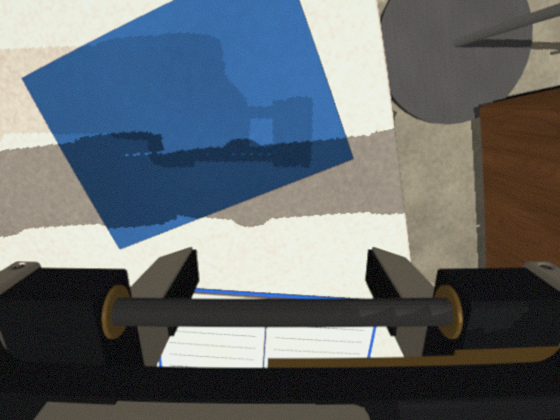

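```bash
cat > h.py <<'E'
from workcell import bot
import cv2,numpy as np
from scipy.spatial.transform import Rotation as Rn
def cam(n,o=None):
    c=bot.calibration(n);K=np.array([[c['fx'],0,c['cx']],[0,c['fy'],c['cy']],[0,0,1]]);D=np.array(c['D'],float)
    if n=='wrist':
        T=np.eye(4);T[:3,:3]=Rn.from_rotvec(o['tcp_rot']).as_matrix();T[:3,3]=o['tool_pos']
        M=T@np.array(c['hand_eye']);R=M[:3,:3].T;t=-R@M[:3,3]
    else: R=np.array(c['R']);t=np.array(c['t'])
    return K,D,R,t
def ray(cm,uv):
    K,D,R,t=cm;p=cv2.undistortPoints(np.array([[uv]],float),K,D)[0,0]
    return -R.T@t,R.T@np.array([p[0],p[1],1.])
def onz(cm,uv,z):
    o,d=ray(cm,uv);return o+d*(z-o[2])/d[2]
def tri(obs):
    A=np.zeros((3,3));b=np.zeros(3)
    for cm,uv in obs:
        o,d=ray(cm,uv);d=d/np.linalg.norm(d);P=np.eye(3)-np.outer(d,d);A+=P;b+=P@o
    x=np.linalg.solve(A,b);return x
def proj(cm,X):
    K,D,R,t=cm;return cv2.projectPoints(np.array([X],float),cv2.Rodrigues(R)[0],t,K,D)[0][0,0]
def down(yaw): # tool z down, tool x axis at world heading yaw
    x=np.array([np.cos(yaw),np.sin(yaw),0]);z=np.array([0,0,-1.]);return Rn.from_matrix(np.c_[x,np.cross(z,x),z]).as_rotvec()
E
python3 - <<'E'
from h import *
T=cam('top');S=cam('side')
a=tri([(T,(305,228)),(S,(298,209))]);print('plugtop',a)
b=tri([(T,(217,183)),(S,(219,257))]);print('handle end',b)
for n in('top','side'):
    im=cv2.imread(f'pics/{n}0.png');u,v=(285,220) if n=='top' else (290,220)
    cv2.imwrite(f'pics/{n}0z.png',cv2.resize(im[v-65:v+65,u-85:u+85],None,fx=4.6,fy=4.6,interpolation=cv2.INTER_CUBIC))
E
```

```text
plugtop [ 0.51974643 -0.09311542  0.08364516]
handle end [0.58412786 0.11173046 0.08306699]
```

View pics/top0z.png

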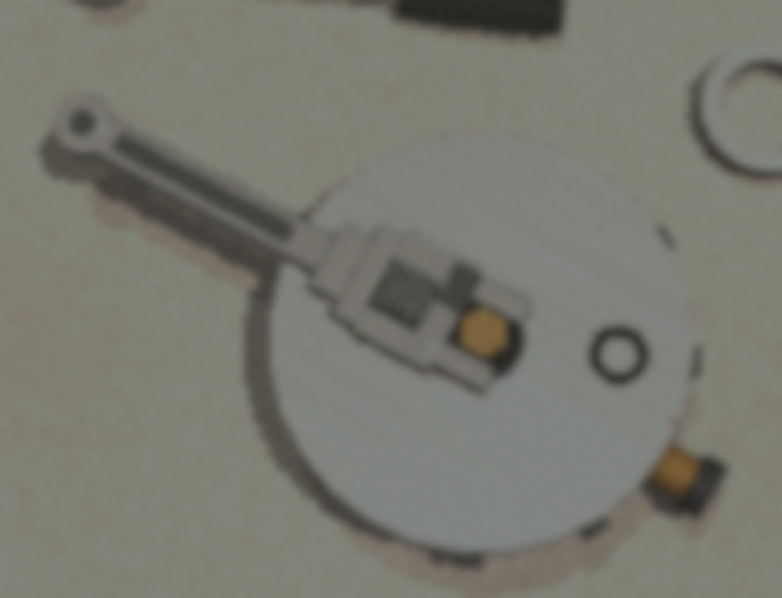

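View pics/side0z.png

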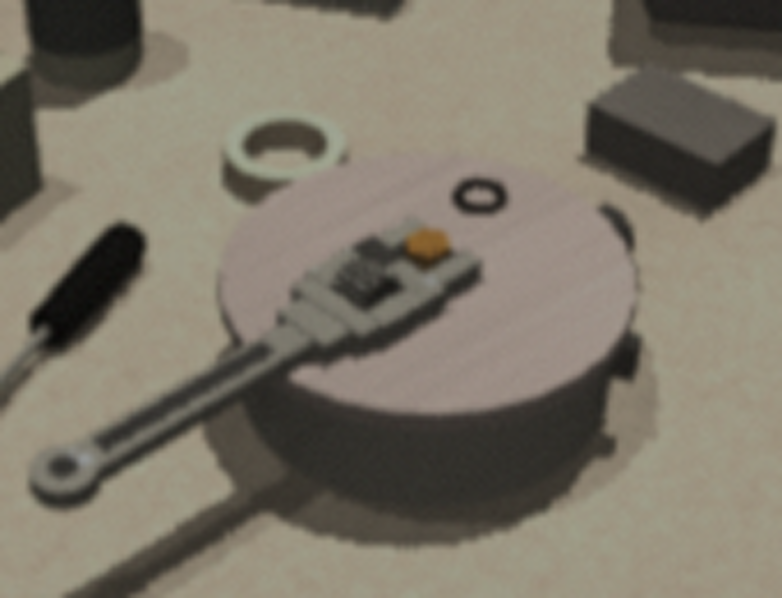

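```bash
python3 - <<'E'
from h import *
p=np.array([.52,-.093]);w=np.array([-.064,-.205]);w/=np.linalg.norm(w);print(np.degrees(np.arctan2(w[1],w[0])))
q=p-.04*w
yaw=np.radians(163);R=down(yaw)
t0=bot.get_obs()['t']
bot.set_gripper(0.0,20);print(bot.get_obs()['t']-t0)
bot.move_pose([*(q+.0*w),.19],R)
o=bot.get_obs();print(o['t'],o['tool_pos'],o['ft_force'],o['finger_gap']);im=bot.get_image('wrist');cv2.imwrite('pics/w1.png',im);np.save('o1.npy',o,allow_pickle=True)
E
```

```text
-107.33810914236149
1.4417
4.3083 [ 0.53212106 -0.05386401  0.18989714] [0.01928491 0.02352836 0.16997588] 0.00030651580345900586
```

View pics/w1.png

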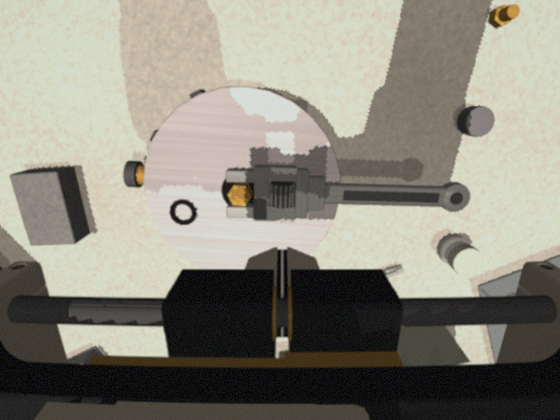

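```bash
python3 - <<'E'
from h import *
im=cv2.imread('pics/w1.png')
cv2.imwrite('pics/w1z.png',cv2.resize(im[140:250,205:345],None,fx=5.4,fy=5.4,interpolation=cv2.INTER_CUBIC))
o=np.load('o1.npy',allow_pickle=True).item();W=cam('wrist',o);T=cam('top');S=cam('side')
print('plug',tri([(W,(238,193)),(T,(305.5,227.5)),(S,(298,208.5))]),tri([(W,(238,193)),(T,(305.5,227.5))]))
print('hole',tri([(W,(455,197)),(T,(218,182)),(S,(218.5,256))]))
for z in(.09,.1):print(onz(W,(238,193),z),onz(T,(305.5,227.5),z),onz(S,(298,208.5),z))
E
```

```text
plug [ 0.5202767  -0.09434784  0.08405891] [ 0.51974565 -0.09399501  0.08708885]
hole [0.58671914 0.10969212 0.08249791]
[ 0.51825269 -0.0935173   0.09      ] [ 0.52006177 -0.0937471   0.09      ] [ 0.51671023 -0.0873535   0.09      ]
[ 0.51603781 -0.0913753   0.1       ] [ 0.51825418 -0.09348915  0.1       ] [ 0.51101881 -0.07574674  0.1       ]
```

View pics/w1z.png

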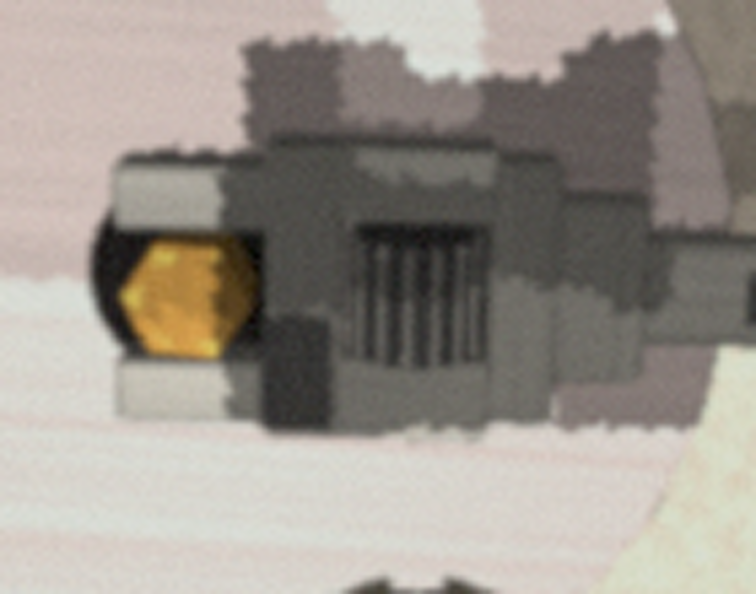

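```bash
python3 - <<'E'
from h import *
o=np.load('o1.npy',allow_pickle=True).item();W=cam('wrist',o)
for f in (0,.006):
    p=onz(W,(239.8,195),.089+f);w=onz(W,(283.1,195),.095+f);h=onz(W,(455,197),.082+f)
    d=p-h;print(f,p,w,h,np.linalg.norm((p-w)[:2]),np.linalg.norm(d[:2]),np.degrees(np.arctan2(d[1],d[0])))
E
```

```text
0 [ 0.52085046 -0.09273881  0.089     ] [ 0.53133072 -0.05266872  0.095     ] [0.58658128 0.10944209 0.082     ] 0.04141796279664954 0.21259740142376055 -108.00980734385415
0.006 [ 0.51947369 -0.09147359  0.095     ] [ 0.52971035 -0.05220074  0.101     ] [0.58394323 0.10670154 0.088     ] 0.04058504679441292 0.20839794578068035 -108.02053578030123
```

```bash
cat >> h.py <<'E'
U=np.array([np.cos(np.radians(-108)),np.sin(np.radians(-108)),0]);WT=np.array([.5310,-.0526,0])
RT=down(np.radians(162))
E
python3 - <<'E'
from h import *
s=WT-.009*U
bot.move_linear(s+[0,0,.112],RT,max_speed=.1)
o=bot.get_obs();print(o['t'],o['tool_pos'],o['ft_force'])
r=bot.move_linear(s+[0,0,.088],max_speed=.02,max_force=11)
o=bot.get_obs();print(r,o['t'],o['tool_pos'],o['ft_force'])
bot.pause(.1);o=bot.get_obs();print(r,o['t'],o['tool_pos'],o['ft_force'])
E
```

```text
5.3 [ 0.53419637 -0.04433278  0.11250022] [ 0.51364932 -0.01710069  0.36146537]
False 6.65 [ 0.53392053 -0.04405363  0.08812315] [ 0.05093056 -0.25173401  0.46225941]
False 6.75 [ 0.5338822  -0.04403727  0.08811394] [-0.1892241 -0.2770625  0.0793432]
```

```bash
python3 - <<'E'
from h import *
a=bot.get_image('side');b=bot.get_image('wrist')
cv2.imwrite('pics/c2.png',np.hstack([cv2.resize(a[150:270,210:350],(400,343),interpolation=cv2.INTER_CUBIC),cv2.resize(b[130:270,205:365],(400,343),interpolation=cv2.INTER_CUBIC)]))
E
```

```text
(no output)
```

View pics/c2.png

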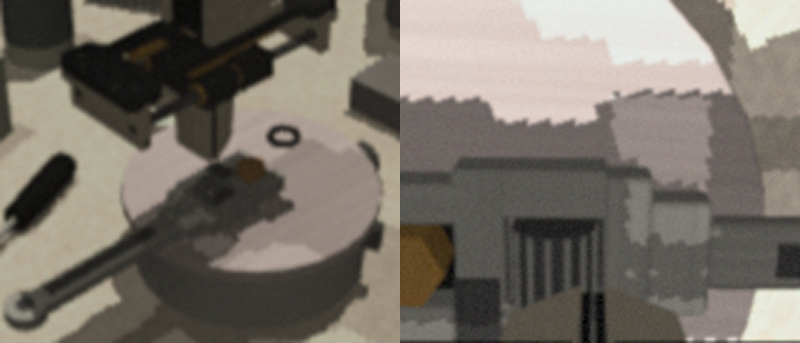

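```bash
python3 - <<'E'
from h import *
o=bot.get_obs();W=cam('wrist',o);S=cam('side');x=Rn.from_rotvec(o['tcp_rot']).as_matrix()
P=o['tool_pos'];print(proj(W,P),proj(W,P+.0095*x[:,0]),proj(S,P))
for z in (.085,.095,.105):
  print(z,[proj(W,WT*[1,1,0]+[0,0,z])], [proj(S,WT*[1,1,0]+[0,0,z])])
# wrist pixel of worm centre in zoom (555,268)
uv=(205+(555-400)*.4,130+265*.408);print(uv)
for z in (.085,.095,.105):print(onz(W,uv,z)-WT)
im=bot.get_image('wrist');cv2.imwrite('pics/w3z.png',cv2.resize(im[200:270,225:345],None,fx=6.5,fy=6.5,interpolation=cv2.INTER_CUBIC))
E
```

```text
[282.2508458  235.62556229] [282.24245647 222.10755723] [281.35599258 217.89747928]
0.085 [array([268.71517307, 233.73896717])] [array([284.4873596 , 217.20010474])]
0.095 [array([268.11545225, 239.76369842])] [array([284.49564211, 213.50549212])]
0.105 [array([267.45871043, 246.36577669])] [array([284.50401686, 209.75968693])]
(267.0, 238.12)
[ 0.00264944 -0.00211716  0.085     ]
[-0.00129824 -0.0003085   0.095     ]
[-0.00524592  0.00150015  0.105     ]
```

View pics/w3z.png

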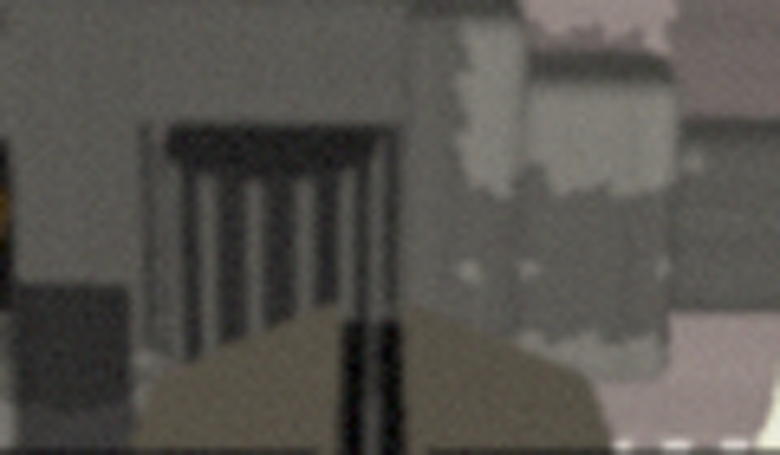

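```bash
python3 - <<'E'
from h import *
bot.move_linear(WT-.009*U+[0,0,.105],max_speed=.05)
bot.move_linear(WT+[0,0,.105],max_speed=.05)
r=bot.move_linear(WT+[0,0,.075],max_speed=.03,max_force=4)
o=bot.get_obs();print(r,o['t'],o['tool_pos'],o['ft_force'])
if not r:
  a=bot.get_image('side');cv2.imwrite('pics/c3.png',cv2.resize(a[140:280,200:360],(800,700))[:600])
E
```

```text
False 8.875 [ 0.5311493  -0.05260815  0.07515988] [-0.11061696  0.68778562  0.54359148]
```

View pics/c3.png

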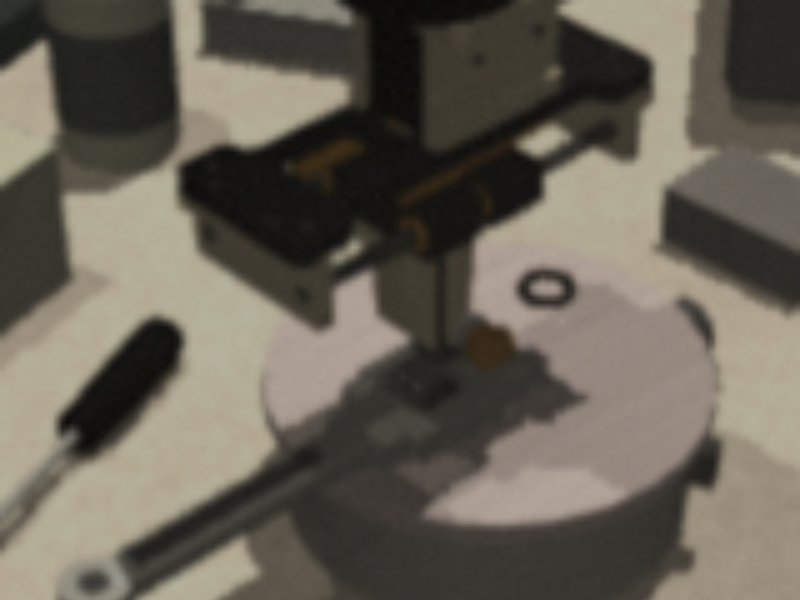

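```bash
python3 - <<'E'
from h import *
r=bot.move_linear(WT+[0,0,.055],max_speed=.02,max_force=4)
o=bot.get_obs();print(r,o['t'],o['tool_pos'],o['ft_force'])
bot.pause(.1);o=bot.get_obs();print(r,o['t'],o['tool_pos'],o['ft_force'])
a=bot.get_image('side');b=bot.get_image('wrist');cv2.imwrite('pics/c4.png',np.hstack([cv2.resize(a[150:270,210:350],(400,343),interpolation=cv2.INTER_CUBIC),cv2.resize(b[160:300,205:365],(400,343),interpolation=cv2.INTER_CUBIC)]))
E
```

```text
True 9.7583 [ 0.53087791 -0.05254498  0.05717429] [-1.64710458  0.07173246  7.0937551 ]
True 9.8583 [ 0.53087478 -0.05258705  0.05717122] [-1.73552468  1.09543147  8.60115163]
```

View pics/c4.png

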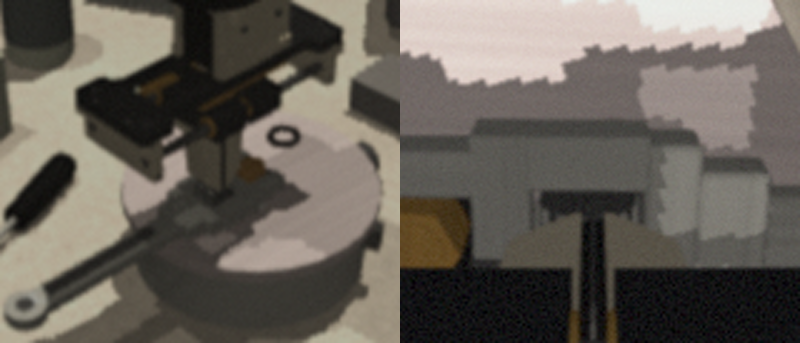

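```bash
python3 - <<'E'
from h import *
z=bot.get_obs()['tool_pos'][2]
P=bot.get_obs()['tool_pos'].copy()
for dz in (.0004,.0008):
    bot.move_linear([WT[0],WT[1],.0568-dz],max_speed=.01);o=bot.get_obs();print(o['t'],o['tool_pos'],o['ft_force'].round(2))
E
```

```text
10.2083 [ 0.53093018 -0.05258152  0.05704827] [-5.79  1.4  13.81]
10.4583 [ 0.53097413 -0.05255681  0.05697084] [-6.57  1.59 18.32]
```

```bash
cat >> h.py <<'E'
def stroke(x0,x1,zc,ft=16,step=.003,stop=13.,sp=.03):
    x=x0;log=[]
    while x<x1-1e-6:
        x=min(x+step,x1)
        bot.move_linear([*(WT+x*U)[:2],zc],max_speed=sp)
        o=bot.get_obs();f=o['ft_force'];pull=-f@U;lat=f@np.array([-U[1],U[0],0])
        print(round(o['t'],2),'x%.1f'%(x*1e3),'act%.1f'%((o['tool_pos']-WT)@U*1e3),'zc%.2f'%(zc*1e3),'Fz%.1f pull%.1f lat%.1f'%(f[2],pull,lat))
        if np.linalg.norm(f)>25: print('high');break
        if pull>stop: print('stall');return x,zc,True
        zc+=np.clip((f[2]-ft)/11000*.7,-.0004,.0006)
    return x,zc,False
E
python3 - <<'E'
from h import *
x,z,s=stroke(0,.009,.0562)
E
```

```text
10.71 x3.0 act2.1 zc56.20 Fz12.7 pull3.3 lat-2.2
10.96 x6.0 act4.0 zc55.99 Fz13.7 pull4.6 lat-3.5
11.21 x9.0 act6.6 zc55.85 Fz16.0 pull7.3 lat-3.1
```

```bash
python3 - <<'E'
from h import *
x,z,s=stroke(.009,.016,.0558,ft=17)
b=bot.get_image('wrist');cv2.imwrite('pics/w5.png',cv2.resize(b[150:290,205:365],(800,700))[:600])
E
```

```text
11.46 x12.0 act11.2 zc55.80 Fz5.3 pull1.5 lat-0.3
11.71 x15.0 act15.6 zc55.40 Fz-0.0 pull0.0 lat-0.2
11.96 x16.0 act16.2 zc55.00 Fz0.1 pull-0.6 lat0.2
```

View pics/w5.png

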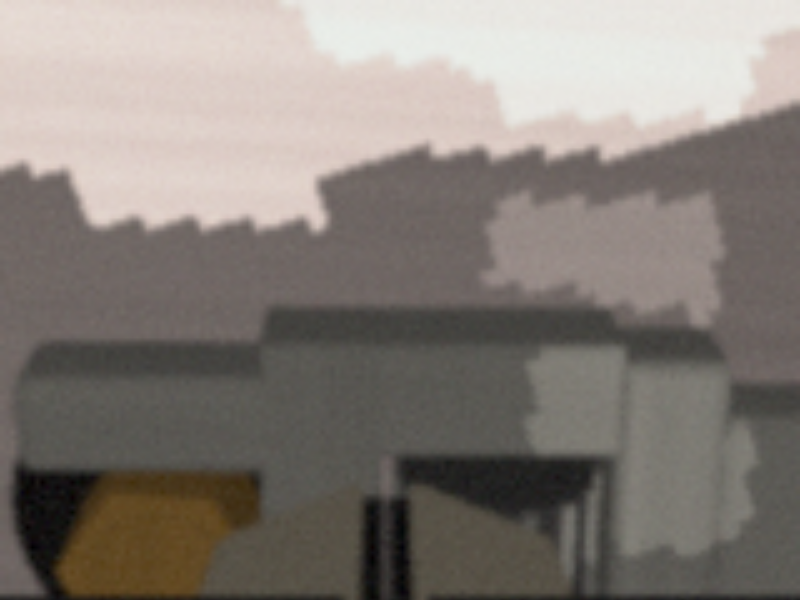

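```bash
python3 - <<'E'
from h import *
o=bot.get_obs()
for y in(72,-108):
    print(y,bot.inverse_kinematics([*(WT-.008*U)[:2],.075],down(np.radians(y))))
print(o['joint_positions'])
bot.move_linear([*o['tool_pos'][:2],.072],max_speed=.08)
bot.move_pose([*(WT-.008*U)[:2],.068],down(np.radians(72)))
print(bot.get_obs()['t'])
r=bot.move_linear([*(WT-.008*U)[:2],.053],max_speed=.025,max_force=6)
o=bot.get_obs();print(r,o['t'],o['tool_pos'],o['ft_force'])
E
```

```text
72 [-0.77063938  0.68727669  1.17003354  1.98174857 -0.76397546  1.00547218
  0.45875456]
-108 [ 0.10394922  0.42523244 -0.15894906  1.91431866  0.09037538  0.80883155
  2.72390297]
[-0.48113557  0.51656041  0.71188605  1.99468561 -0.46641457  0.79898048
  1.75735252]
13.5417
True 14.0333 [ 0.53361011 -0.04504104  0.05627911] [-2.12981907  1.17777629  9.9419349 ]
```

```bash
python3 - <<'E'
from h import *
x,z,s=stroke(-.008,.006,.0555,ft=16.5)
E
```

```text
14.29 x-5.0 act-7.3 zc55.50 Fz16.8 pull8.0 lat-4.4
14.54 x-2.0 act-5.3 zc55.52 Fz21.5 pull9.8 lat-5.5
14.79 x1.0 act-1.6 zc55.84 Fz20.3 pull9.3 lat-5.7
15.04 x4.0 act1.7 zc56.08 Fz17.2 pull7.1 lat-4.5
15.29 x6.0 act3.6 zc56.12 Fz16.3 pull8.1 lat-4.2
```

```bash
python3 - <<'E'
s=open('h.py').read()
s=s.replace("def stroke(","V=np.array([-U[1],U[0],0])\ndef stroke(").replace("step=.003,stop=13.,sp=.03):\n    x=x0;","step=.003,stop=13.,sp=.03,y=0.):\n    x=x0;").replace("(WT+x*U)[:2],zc","(WT+x*U+y*V)[:2],zc")
s=s.replace("        zc+=","        y+=np.clip(lat/3000*.6,-.001,.001)\n        zc+=").replace("pull%.1f lat%.1f'%(f[2],pull,lat))","pull%.1f lat%.1f y%.2f'%(f[2],pull,lat,y*1e3))\n        if f[2]<8 and x>x0+2*step: print('lost');break")
open('h.py','w').write(s)
E
sed -n '/^V=/,$p' h.py
python3 - <<'E'
from h import *
x,z,s=stroke(.006,.014,.0561,ft=16.5,step=.002)
E
```

```text
V=np.array([-U[1],U[0],0])
def stroke(x0,x1,zc,ft=16,step=.003,stop=13.,sp=.03,y=0.):
    x=x0;log=[]
    while x<x1-1e-6:
        x=min(x+step,x1)
        bot.move_linear([*(WT+x*U+y*V)[:2],zc],max_speed=sp)
        o=bot.get_obs();f=o['ft_force'];pull=-f@U;lat=f@np.array([-U[1],U[0],0])
        print(round(o['t'],2),'x%.1f'%(x*1e3),'act%.1f'%((o['tool_pos']-WT)@U*1e3),'zc%.2f'%(zc*1e3),'Fz%.1f pull%.1f lat%.1f y%.2f'%(f[2],pull,lat,y*1e3))
        if f[2]<8 and x>x0+2*step: print('lost');break
        if np.linalg.norm(f)>25: print('high');break
        if pull>stop: print('stall');return x,zc,True
        y+=np.clip(lat/3000*.6,-.001,.001)
        zc+=np.clip((f[2]-ft)/11000*.7,-.0004,.0006)
    return x,zc,False
15.54 x8.0 act5.6 zc56.10 Fz17.7 pull7.4 lat-4.2 y0.00
15.79 x10.0 act7.6 zc56.18 Fz13.9 pull8.1 lat-0.9 y-0.85
16.04 x12.0 act9.6 zc56.01 Fz14.6 pull7.5 lat-1.2 y-1.03
16.29 x14.0 act11.6 zc55.89 Fz14.3 pull8.1 lat-1.1 y-1.27
```

```bash
cat >> h.py <<'E'
def back(x,z,y=0.):
    o=bot.get_obs();bot.move_linear([*o['tool_pos'][:2],.064],max_speed=.08)
    c=WT+x*U+y*V
    bot.move_linear([*c[:2],.062],max_speed=.1)
    r=bot.move_linear([*c[:2],z],max_speed=.025,max_force=6)
    o=bot.get_obs();print('touch',r,round(o['t'],2),o['tool_pos'],o['ft_force'].round(1))
E
python3 - <<'E'
from h import *
back(-.009,.0535)
b=bot.get_obs()
x,z,s=stroke(-.009,.014,.0556,ft=16.5,y=-.0008,stop=11.5)
E
```

```text
touch True 17.23 [ 0.53408027 -0.04453128  0.05598637] [-2.   1.6 11.1]
17.48 x-6.0 act-7.7 zc55.60 Fz10.7 pull6.6 lat-0.6 y-0.80
17.73 x-3.0 act-6.0 zc55.23 Fz18.5 pull10.4 lat-1.7 y-0.91
17.98 x0.0 act-2.3 zc55.36 Fz19.0 pull8.0 lat-2.9 y-1.26
18.23 x3.0 act1.1 zc55.52 Fz15.3 pull7.5 lat0.2 y-1.83
18.48 x6.0 act4.1 zc55.44 Fz17.0 pull7.1 lat-0.7 y-1.79
18.73 x9.0 act7.1 zc55.47 Fz16.4 pull7.5 lat-0.1 y-1.94
18.98 x12.0 act10.0 zc55.47 Fz15.5 pull8.4 lat0.6 y-1.95
19.23 x14.0 act11.7 zc55.40 Fz16.1 pull8.0 lat0.3 y-1.84
```

```bash
python3 - <<'E'
from h import *
back(-.009,.0535,-.001)
x,z,s=stroke(-.009,.014,.0553,ft=17.5,y=-.0015,stop=11.5,step=.0025)
E
```

```text
touch True 20.18 [ 0.53308276 -0.04430531  0.05596903] [-2.2  1.6 10.7]
20.43 x-6.5 act-8.1 zc55.30 Fz13.0 pull6.5 lat-1.4 y-1.50
20.68 x-4.0 act-7.3 zc55.01 Fz17.8 pull12.1 lat-2.9 y-1.78
stall
```

```bash
python3 - <<'E'
from h import *
x,z,s=stroke(-.004,.004,.0550,ft=18,y=-.002,stop=14.5,step=.0015)
im=bot.get_image('top');cv2.imwrite('pics/t6z.png',cv2.resize(im[195:255,260:340],None,fx=9,fy=9,interpolation=cv2.INTER_CUBIC))
E
```

```text
20.93 x-2.5 act-6.4 zc55.00 Fz19.9 pull13.4 lat-2.9 y-2.00
21.18 x-1.0 act-4.5 zc55.12 Fz20.6 pull12.1 lat-2.3 y-2.59
21.43 x0.5 act-2.6 zc55.28 Fz18.2 pull12.1 lat-0.1 y-3.05
21.68 x2.0 act-1.0 zc55.29 Fz16.8 pull10.7 lat1.4 y-3.07
21.93 x3.5 act0.5 zc55.22 Fz19.3 pull11.0 lat-0.3 y-2.79
22.18 x4.0 act0.8 zc55.30 Fz17.7 pull11.2 lat0.0 y-2.85
```

```bash
python3 - <<'E'
from h import *
o=bot.get_obs();bot.move_linear([*o['tool_pos'][:2],.07],max_speed=.1)
c=WT+.05*U
bot.move_linear([*c[:2],.11],max_speed=.15)
o=bot.get_obs();im=bot.get_image('wrist');cv2.imwrite('pics/w6.png',im);print(o['t'],o['ft_force']);np.save('o6.npy',o,allow_pickle=True)
E
```

```text
23.1 [0.09668144 0.03664251 0.03091675]
```

View pics/w6.png

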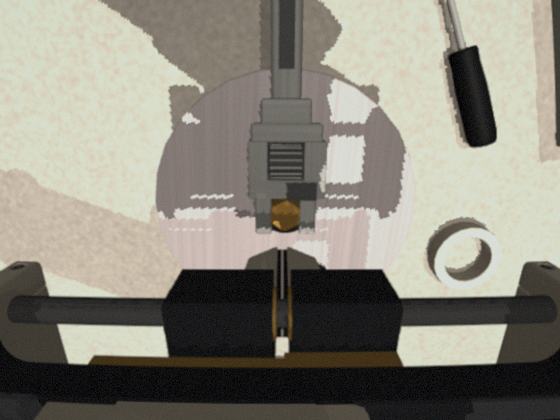

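```bash
python3 - <<'E'
import cv2
im=cv2.imread('pics/w6.png');cv2.imwrite('pics/w6z.png',cv2.resize(im[175:245,240:330],None,fx=8.5,fy=8.5,interpolation=cv2.INTER_CUBIC))
E
```

```text
(no output)
```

View pics/w6z.png

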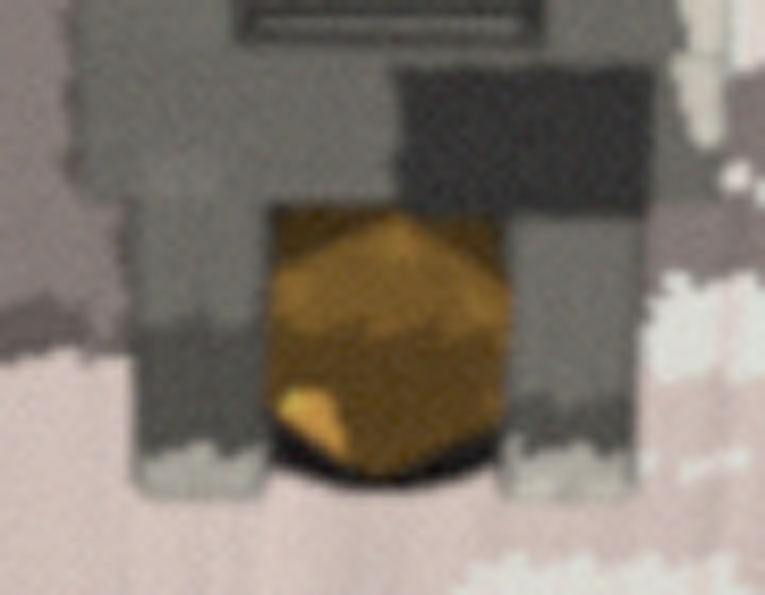

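```bash
python3 - <<'E'
from h import *
o=np.load('o6.npy',allow_pickle=True).item();W=cam('wrist',o)
im=cv2.imread('pics/w6.png');
for r in (10,30,50,62):
    print(r,im[r,255:315:2].sum(1).tolist())
p=onz(W,(240+388/8.5,175+335/8.5),.089);print('plug',p)
for y in (72,60,50,38):
    a=np.radians(y);c=p[:2]+.16*np.array([np.cos(a),np.sin(a)])
    print(y,c,np.round(bot.inverse_kinematics([*c,.033],down(a)),2),bot.inverse_kinematics([*c,.06],down(a)) is not None)
print(bot.get_obs()['joint_positions'].round(2))
E
```

```text
10 [378, 372, 365, 290, 271, 272, 291, 289, 234, 273, 321, 303, 230, 173, 172, 178, 174, 185, 164, 167, 283, 330, 304, 266, 331, 376, 372, 374, 357, 352]
30 [383, 362, 350, 293, 288, 284, 291, 291, 242, 275, 314, 313, 217, 176, 177, 171, 182, 190, 180, 172, 315, 328, 301, 257, 358, 372, 377, 377, 378, 374]
50 [356, 366, 343, 293, 295, 300, 293, 272, 227, 271, 316, 307, 211, 166, 175, 171, 185, 178, 175, 169, 311, 334, 286, 242, 343, 364, 371, 371, 360, 358]
62 [368, 371, 381, 299, 307, 295, 300, 284, 238, 266, 321, 309, 196, 175, 174, 168, 188, 170, 182, 180, 318, 329, 290, 255, 374, 373, 359, 362, 368, 373]
plug [ 0.52129831 -0.0929466   0.089     ]
72 [0.57074102 0.05922244] [-0.88  0.79  1.1   1.92 -0.85  0.99  0.31] True
60 [0.60129831 0.04561746] [-0.84  0.86  1.14  1.85 -0.9   1.06  0.14] True
50 [0.62414432 0.02962051] [-0.8   0.91  1.17  1.79 -0.94  1.12  0.  ] True
38 [0.64738003 0.00555924] [-0.75  0.96  1.21  1.73 -0.98  1.18 -0.16] True
[-0.71  0.62  1.21  1.97 -0.68  1.04  0.51]
```

```bash
python3 - <<'E'
from h import *
o=np.load('o6.npy',allow_pickle=True).item();W=cam('wrist',o)
p=np.array([.5213,-.0929]);
a=onz(W,(286.4,10),.083);b=onz(W,(286.3,62),.083);d=a-b;print(np.degrees(np.arctan2(d[1],d[0])),np.degrees(np.arctan2(*(a[:2]-p)[::-1])),np.linalg.norm(a[:2]-p))
h=np.arctan2(*(a[:2]-p)[::-1])
c=p+.16*np.array([np.cos(h),np.sin(h)])
R=down(h)
bot.set_gripper(.045,20)
bot.move_linear([*c,.085],R,max_speed=.2)
o=bot.get_obs();print(o['t'],o['tool_pos'],o['finger_gap'])
im=bot.get_image('wrist');cv2.imwrite('pics/w7.png',im)
im=bot.get_image('side');cv2.imwrite('pics/s7.png',im)
E
```

```text
72.0515998227274 71.92501579429639 0.1313205664342965
25.025 [0.57064526 0.05763543 0.08533087] 0.04545165656684686
```

View pics/w7.png

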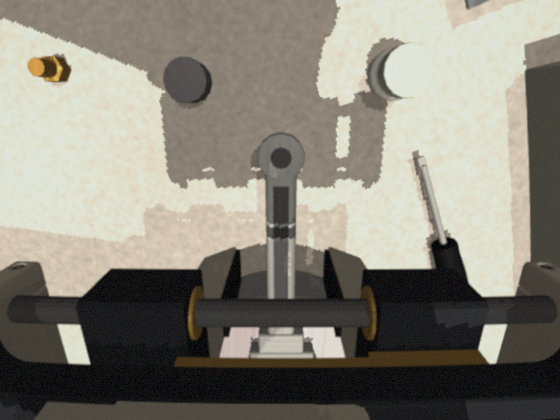

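View pics/s7.png

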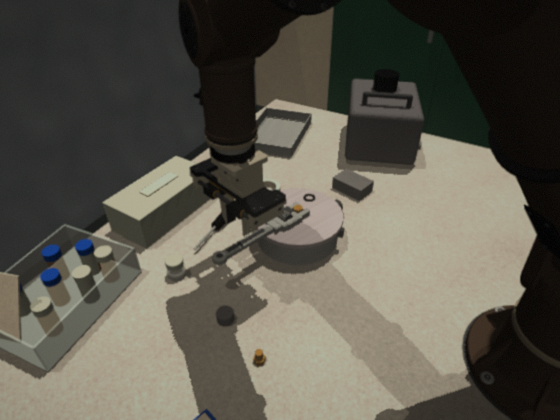

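```bash
cat >> h.py <<'E'
PL=np.array([.5213,-.0929]);H0=np.radians(72.0)
def pose(h,off,z,r=.16):
    e=np.array([np.cos(h),np.sin(h)]);t=np.array([e[1],-e[0]]) # t = clockwise tangent
    return [*(PL+r*e+off*t),z]
def ftan(o,h): return -(o['ft_force'][0]*np.sin(h)-o['ft_force'][1]*np.cos(h))
E
python3 - <<'E'
from h import *
r=bot.move_linear(pose(H0,0,.033),max_speed=.06,max_force=4)
o=bot.get_obs();print(r,o['t'],o['tool_pos'],o['ft_force'])
im=bot.get_image('wrist');cv2.imwrite('pics/w8.png',im)
r=bot.move_linear(pose(H0,.016,.033),max_speed=.02,max_force=1.3)
o=bot.get_obs();print(r,o['t'],o['tool_pos'],o['ft_force'],ftan(o,H0), (o['tool_pos'][:2]-pose(H0,0,0)[:2]))
E
```

```text
False 26.1417 [0.57102141 0.05917815 0.0333247 ] [ 0.05456859 -0.69584936 -0.47026628]
False 27.1417 [0.58593625 0.05422831 0.0329993 ] [-0.21786256 -0.19056192 -0.18406623] 0.14831273900650893 [ 0.01519353 -0.00504073]
```

View pics/w8.png

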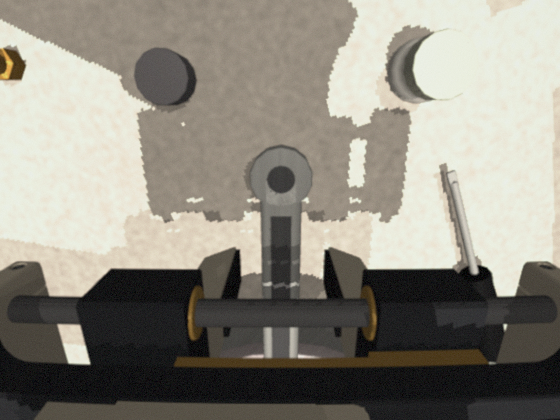

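```bash
python3 - <<'E'
from h import *
im=bot.get_image('wrist');a=bot.get_image('side')
cv2.imwrite('pics/c9.png',np.hstack([cv2.resize(a[170:290,190:330],(400,343),interpolation=cv2.INTER_CUBIC),cv2.resize(im[140:380,140:420],(400,343),interpolation=cv2.INTER_CUBIC)]))
E
```

```text
(no output)
```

View pics/c9.png

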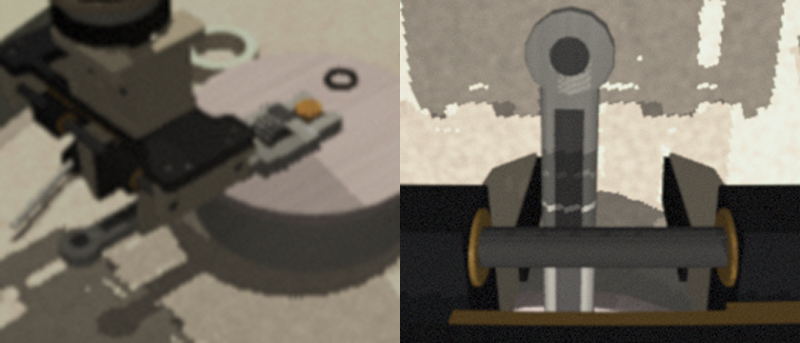

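```bash
python3 - <<'E'
from h import *
for off in np.arange(.018,.0301,.002):
    bot.move_linear(pose(H0,off,.033),max_speed=.03)
    o=bot.get_obs();print(round(o['t'],2),round(off*1e3,1),o['ft_force'].round(2),round(ftan(o,H0),2))
    if ftan(o,H0)>1: break
im=bot.get_image('wrist')
cv2.imwrite('pics/w10.png',cv2.resize(im[130:380,140:420],None,fx=2,fy=2))
E
```

```text
27.49 18.0 [-0.64 -0.58  0.32] 0.42
27.74 20.0 [-0.16  0.83 -0.07] 0.41
27.99 22.0 [-0.6   0.08 -0.15] 0.6
28.24 24.0 [-0.71  0.55 -0.32] 0.85
28.49 26.0 [-2.03  0.91 -0.51] 2.21
```

View pics/w10.png

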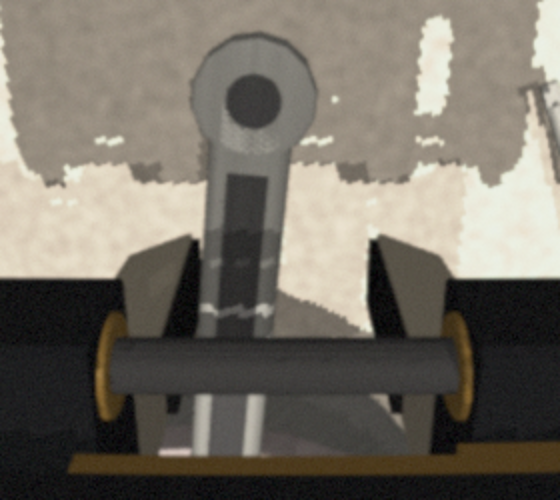

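```bash
python3 - <<'E'
from h import *
for hd in np.arange(65.5,42.9,-2.5):
    h=np.radians(hd)
    bot.move_linear(pose(h,.0125,.033),down(h),max_speed=.03)
    o=bot.get_obs();f=ftan(o,h);print(round(o['t'],2),hd,o['ft_force'].round(2),round(f,2))
    if f>2.9: print('stop');break
im=bot.get_image('wrist');cv2.imwrite('pics/w11.png',cv2.resize(im[130:380,140:420],None,fx=2,fy=2))
E
```

```text
28.87 65.5 [-0.24 -0.51 -1.12] 0.0
29.25 63.0 [-0.89  1.47 -0.17] 1.46
29.63 60.5 [-1.27  0.89  0.07] 1.54
30.02 58.0 [-0.47  0.33 -1.16] 0.57
30.4 55.5 [-0.6  -0.56  0.46] 0.18
30.78 53.0 [-1.13  0.65 -1.1 ] 1.3
31.17 50.5 [-0.73  0.66 -1.32] 0.99
31.55 48.0 [-1.38  0.99 -0.53] 1.68
31.93 45.5 [0.28 0.91 0.79] 0.43
32.32 43.0 [ 0.41  2.21 -0.67] 1.34
```

View pics/w11.png

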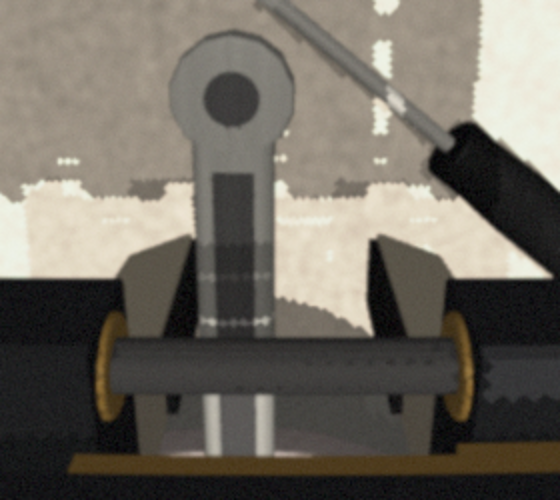

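```bash
python3 - <<'E'
from h import *
def avg(h):
    v=[]
    for _ in range(6): v.append(ftan(bot.get_obs(),h)); bot.pause(.03)
    return np.mean(v)
for hd in [42,41,40,39.2,38.8,38.4,38.1,37.8,37.5,37.2,36.9,36.6,36.3,36.0]:
    h=np.radians(hd)
    bot.move_linear(pose(h,.0125,.033),down(h),max_speed=.03)
    f=avg(h);o=bot.get_obs();d=o['tool_pos'][:2]-PL;e=np.array([np.cos(h),np.sin(h)]);print(round(o['t'],2),hd,round(f,2),'act off %.1f'%(1e3*(d@[e[1],-e[0]])))
    if f>2.4: print('stop');break
im=bot.get_image('wrist');cv2.imwrite('pics/w12.png',cv2.resize(im[130:380,140:420],None,fx=2,fy=2))
E
```

```text
32.82 42 0.89 act off 12.6
33.27 41 1.2 act off 12.6
33.72 40 0.84 act off 12.6
34.17 39.2 1.16 act off 12.6
34.62 38.8 2.09 act off 12.5
35.07 38.4 1.65 act off 12.6
35.52 38.1 1.61 act off 12.5
35.97 37.8 1.62 act off 12.6
36.42 37.5 1.38 act off 12.6
36.87 37.2 1.38 act off 12.6
37.32 36.9 1.89 act off 12.5
37.77 36.6 1.56 act off 12.6
38.22 36.3 1.73 act off 12.6
38.67 36.0 1.52 act off 12.6
```

View pics/w12.png

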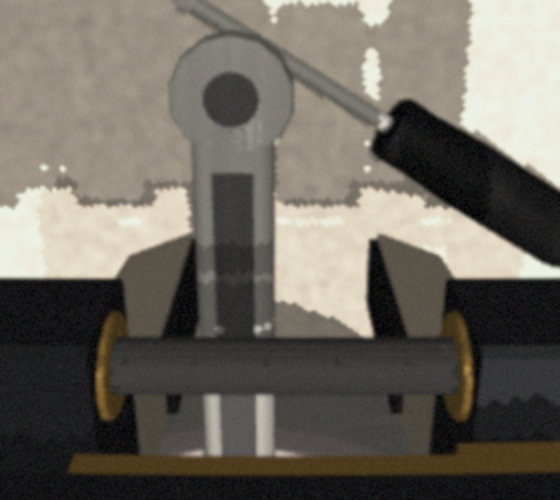

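```bash
python3 - <<'E'
from h import *
def avg(h):
    v=[]
    for _ in range(6): v.append(ftan(bot.get_obs(),h)); bot.pause(.03)
    return np.mean(v)
for hd in np.arange(35.6,31.9,-.4):
    h=np.radians(hd)
    bot.move_linear(pose(h,.0125,.033),down(h),max_speed=.03)
    f=avg(h);o=bot.get_obs();print(round(o['t'],2),round(hd,1),round(f,2))
    if f>2.3: print('stop');break
im=bot.get_image('wrist');cv2.imwrite('pics/w13.png',cv2.resize(im[130:380,140:420],None,fx=2,fy=2))
im=bot.get_image('top');cv2.imwrite('pics/t13.png',cv2.resize(im[170:290,220:380],None,fx=4.8,fy=4.8,interpolation=cv2.INTER_CUBIC))
E
```

```text
39.17 35.6 1.49
39.62 35.2 1.6
40.07 34.8 1.54
40.52 34.4 1.38
40.97 34.0 1.85
41.42 33.6 1.96
41.87 33.2 2.07
42.32 32.8 1.88
42.77 32.4 2.94
stop
```

View pics/w13.png

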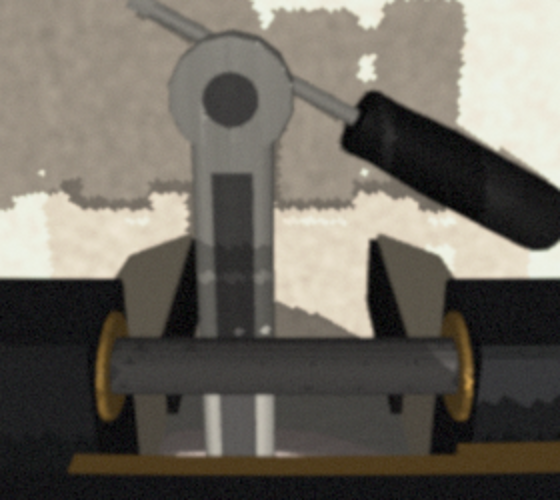

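View pics/t13.png

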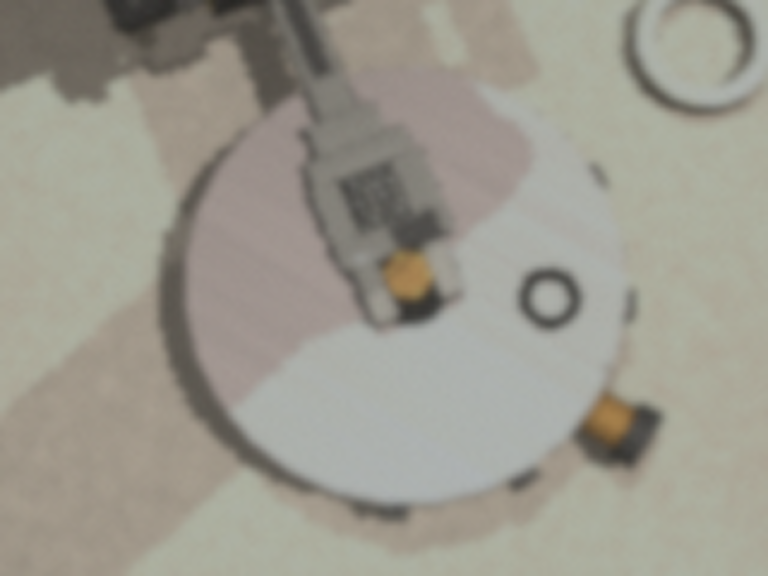

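```bash
python3 - <<'E'
from h import *
h=np.radians(32.4)
bot.move_linear(pose(h,.004,.033),max_speed=.05)
o=bot.get_obs();print(o['ft_force'])
bot.move_linear(pose(h,.004,.095),max_speed=.15)
bot.move_linear(pose(h,.0,.12,r=-.01),max_speed=.15)
o=bot.get_obs();print(o['t'],o['ft_force']);np.save('o14.npy',o,allow_pickle=True)
im=bot.get_image('wrist');cv2.imwrite('pics/w14.png',im);cv2.imwrite('pics/w14z.png',cv2.resize(im[150:250,220:350],None,fx=6,fy=6,interpolation=cv2.INTER_CUBIC))
E
```

```text
[-0.0239424  -0.33218436  0.16640294]
45.0417 [-0.14475909  0.27385705  0.06519035]
```

View pics/w14.png

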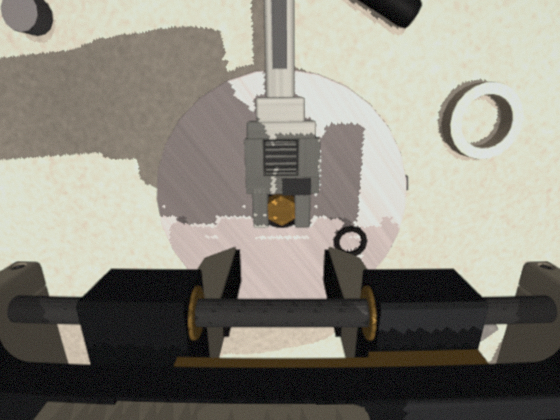

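View pics/w14z.png

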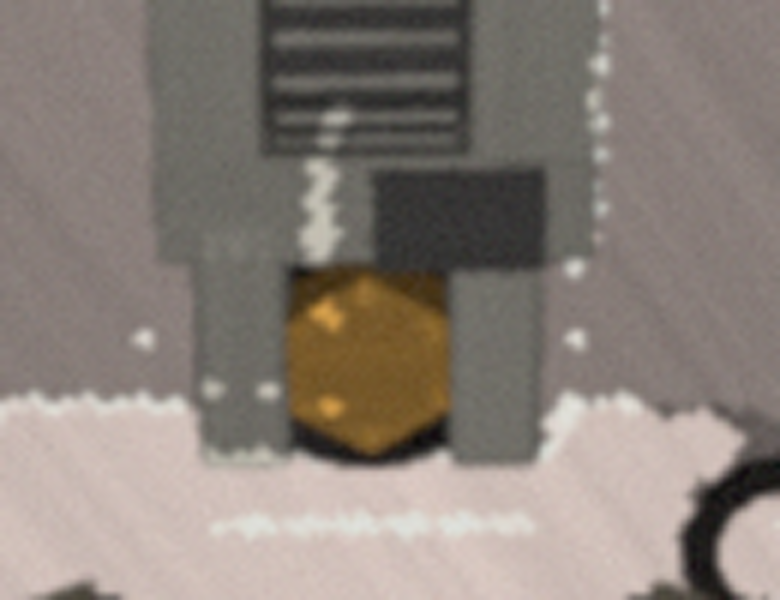

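```bash
python3 - <<'E'
from h import *
for f,op in(('w6','o6'),('w14','o14')):
    o=np.load(op+'.npy',allow_pickle=True).item();W=cam('wrist',o);im=cv2.imread(f'pics/{f}.png').astype(int).sum(2)
    pts=[]
    for r in range(6,64,4):
        g=np.diff(cv2.GaussianBlur(im[r].astype(np.float32).reshape(1,-1),(5,1),0)[0])[265:305]
        l=265+np.argmin(np.where(np.arange(265,305)<286,g,0));rr=265+np.argmax(np.where(np.arange(265,305)>280,g,0))
        pts.append(onz(W,((l+rr)/2+.5,r),.083)[:2])
        if r in(6,62):print(r,l,rr)
    pts=np.array(pts);v=cv2.fitLine(pts.astype(np.float32),cv2.DIST_HUBER,0,.01,.01).ravel();print(f,np.degrees(np.arctan2(v[1],v[0])))
    m=pts.mean(0)-PL;print(np.degrees(np.arctan2(m[1],m[0])))
E
```

```text
6 278 294
62 278 294
w6 72.176125
71.88094212713403
6 270 286
62 271 286
w14 32.563328
33.04663415075191
```

```bash
python3 - <<'E'
from h import *
def avg(h):
    v=[]
    for _ in range(6): v.append(ftan(bot.get_obs(),h)); bot.pause(.03)
    return np.mean(v)
h=np.radians(32.4)
bot.move_linear(pose(h,.002,.09),down(h),max_speed=.15)
r=bot.move_linear(pose(h,.002,.033),max_speed=.08,max_force=5);print(r)
b=avg(h);print('base',b)
for off in (.0105,.0115,.012,.0125,.0128,.0131,.0134):
    bot.move_linear(pose(h,off,.033),max_speed=.03)
    f=avg(h)-b;o=bot.get_obs();print(round(o['t'],2),round(off*1e3,1),round(f,2))
    if f>2.5: break
E
```

```text
False
base 0.0843735219008429
48.09 10.5 0.18
48.54 11.5 1.92
48.99 12.0 2.5
49.44 12.5 2.77
```

```bash
python3 - <<'E'
from h import *
h=np.radians(32.4)
bot.move_linear(pose(h,.001,.033),max_speed=.05)
bot.move_linear(pose(h,.001,.095),max_speed=.15)
bot.move_linear(pose(h,.0,.12,r=-.01),max_speed=.15)
o=bot.get_obs();print(o['t'],o['ft_force']);np.save('o15.npy',o,allow_pickle=True)
im=bot.get_image('wrist');cv2.imwrite('pics/w15.png',im);cv2.imwrite('pics/w15z.png',cv2.resize(im[150:250,220:350],None,fx=6,fy=6,interpolation=cv2.INTER_CUBIC))
W=cam('wrist',o)
for c,r in ((270+286)/2+.5,6),((270+286)/2+.5,62):
    print(im.astype(int).sum(2)[r,262:300].tolist())
E
```

```text
51.6833 [-0.06319651  0.83252052 -0.18530669]
[380, 326, 342, 431, 499, 542, 576, 568, 516, 423, 319, 300, 289, 298, 308, 297, 304, 315, 297, 293, 304, 302, 306, 308, 398, 549, 603, 583, 566, 532, 480, 441, 486, 598, 619, 618, 623, 633]
[398, 372, 342, 341, 404, 483, 522, 567, 575, 546, 425, 320, 293, 300, 295, 309, 310, 294, 300, 296, 302, 306, 309, 313, 360, 489, 581, 595, 584, 546, 488, 440, 489, 608, 637, 633, 638, 642]
```

View pics/w15z.png

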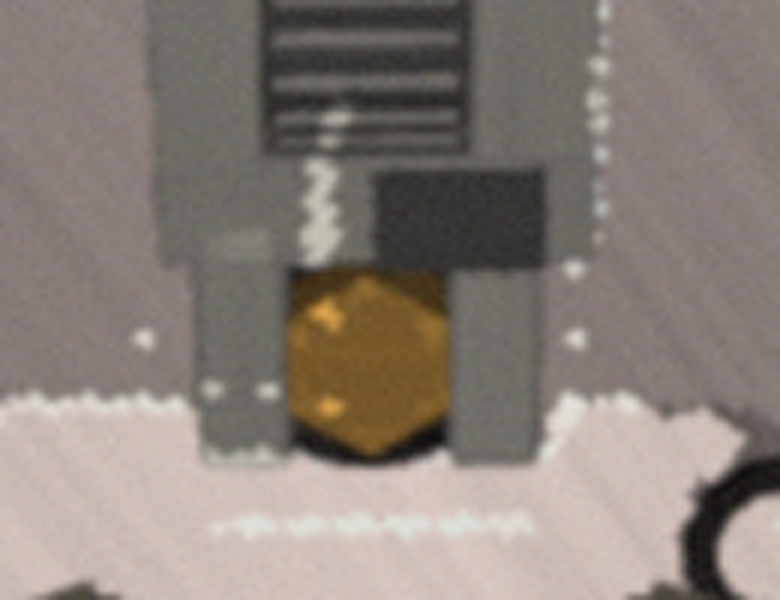

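```bash
python3 - <<'E'
from workcell import bot
bot.close_job()
E
```

```text
the job is handed in; nothing more can be done
```

I rolled the worm with the closed fingertips until it stalled. I then straddled the handle and swung it clockwise until the push rose to about 2.9 N, let go, and handed in at about 52 s. No verdict was reported.

**Fit:**
- The closing strokes pressed with about 10 to 21 N, and the pull was about 8 N, rising to 11 to 13 N at the stall.
- The last wrist picture shows both jaws against the plug's flats, about 20 mm open, with the wrench around the plug.

**Plug home:**
- A second gentle push, to about 2.8 N, met resistance at the same place. The picture afterwards looked the same as the one before, so neither the wrench nor the jaws had moved.
- The handle turned about 39° (0.68 rad) by camera, and a rough reading of the plug itself gave about 40°, against a stop at 0.60 rad. I put the excess down to early slack between wrench and plug, a plug that started slightly below zero, and measurement error. I couldn't separate these. I relied on the repeated resistance as evidence of the stop.

**Other things that disagreed or went wrong:**
- The fingertips touched about 38 mm higher than the reported TCP. I found heights by guarded contact instead.
- In the first stroke, with the gripper turned the other way, the fingertip ran off the worm. Early strokes also pushed up to about 6 N sideways, and I corrected for this in the later ones.
- I didn't measure the bystanders at the end. The pictures and forces gave no sign that any was touched.

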